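# Seat and latch the half-out drive carrier in the wiping dock

### The arm

A 6-joint arm with a two-finger parallel gripper is mounted at the origin on a cart in front of the work surface, level with it; the furniture and walls round the work are solid. World frame = base frame: x ahead of the robot, y to its left, z up, the work surface at z = 0. Lengths are in mm, angles in rad, forces in N, time in s.
With the tool pointing down it reaches from about 275 to 825 mm from the base axis. Payload 4.9 kg.
Tool frame: the origin (TCP) lies at the very end of the fingers, on their centre line; the grasp point (between the pads) lies 19 mm behind it; z points along the fingers, y is the line along which they close (so a half turn about z gives the same grasp; the last joint's range is limited). The gripper opens to 85 mm and grips with 20 to 120 N. Pads are 22 mm wide; open, the fingers measure 114 mm over their backs; the gripper's body (76 mm by 85 mm) begins 54 mm behind the grasp point. The pads swing forward as they close: fully open they stand 13 mm farther back than shut.
Start: joints at [-1.235, 0.326, -0.193, 1.052, 0, 1.437], TCP at [249.003, -490.424, 231.281] pointing down, gripper open.
Joint ranges: [-2.65, 2.65], [-0.97, 1.79], [-1.3, 1.35], [-1.93, 2.1], [-1.47, 1.37], [-3.14, 3.14]. Speed limits (rad/s): [2.57, 2.57, 3.14, 3.14, 3.14, 3.14].

### API

Orientations are given as [roll, pitch, yaw] about the fixed x, y, z axes, in that order (R = Rz(yaw) Ry(pitch) Rx(roll)).
In Python, from bench import bot, solve_ik, imaging gives the robot as it stands. Calls block until the motion is done:
- bot.move_ptp(position, orientation): joint-space move of the TCP to a pose.
- bot.movel(position, rot=None, max_speed=150, threshold=None): straight line of the TCP; rot=None keeps the orientation; max_speed is the mean speed in mm/s. With threshold (N) it stops when the force on the tool has changed by that much, and returns True; else False.
- bot.move_j(angles): joint-space move.
- bot.grip(opening, effort=None): opening from 0.0 (shut) to 1.0 (fully open); effort is the grip in N (None keeps the last); returns when the fingers have stopped.
- bot.dwell(seconds).
- solve_ik(position, orientation): joint angles nearest the present ones, or None.
- bot.get_state(): the state.
- imaging.capture(name): name is "scene" or "top" or "wrist"; returns the picture (400x640x3 uint8, blue, green, red); there is no depth.
- imaging.camera_model(name): a dict with "K" (3x3 intrinsics, pixels), "k1" (the pictures are not rectified: a ray, as slopes to the right and down, at radius r is drawn at 1 + k1 r^2 times it, then the intrinsics apply), "position" and "rotation" of the camera in the world. Camera axes: x right, y up, looking along -z (the intrinsics and any distortion apply to the point x, -y, -z); pixel columns grow to the right and rows downward; lengths in mm; the calibration is good to about 2 mm. A picture is of the moment at which its call begins: read the wrist's pose just before it. camera_model takes no time and is no camera call; for the wrist camera it gives the pose at the moment of the call.
A pose or a line that the arm cannot do raises bot.IKError and nothing moves.
- bot.sign_off(): hands the job in; it is judged then, once.
The state is a dict: "t": time; "qpos": joint angles; "joint_velocities": joint speeds; "effort": joint torques, N m; "tcp_pos": TCP position; "orientation": TCP orientation; "contact_force": force on the tool from outside, world axes, zero at the start; "wrist_torque": the same for the moment, N m; "opening": opening from 0.0 (shut) to 1.0 (fully open); "gripper_force": force on a finger pad.
Only numpy, scipy, OpenCV 4.12 (cv2) and the standard library are available. Lean on these libraries where they do the work, as an engineer would, in place of code of your own. Each camera call takes 0.05 s, during which the arm holds its last target. There are 200 camera calls.

### The job

One hard-drive carrier of the low two-bay dock has been left part-way out with its lever open. With the fingertips, push that carrier in by its face until it stops against the connector, then push its lever shut across the face until the catch snaps over it, so that the carrier is fully home and the lever stays shut when you let go. Nothing is to be grasped, pulled out or lifted; leave the other carrier latched and the loose things where they lie.

Things in the scene. Friction and masses are not known exactly. Their poses are not given: they have to be found in the camera images.
- dock: low grey sheet-metal drive dock, 190 deep x 244 wide x 53 mm high, fixed to the table, with two bays side by side (mid-lines 59 mm left and right of the dock's) open at the front and a dark control strip on top. Origin: underside, middle of the front edge, on the table top (z = 0.004 here); its x axis points level into the dock, y to the left along the front (seen from in front), z up
- face_a (a point): middle of the push area on the front face of the carrier that is part-way out (black face plate 35 mm high, 11 to 46 mm above the table; drive behind it). Axes as the dock's. Free flat area: 30 mm to either side of this point and 17 mm up and down, save for the open lever at its left end and a catch block 17 mm proud at its right end (from 32 mm right of the point)
- carrier_a (a joint): slide of the half-out carrier, m: 0 fully home (face plate flush with the dock's front), grows as it comes out along the dock's -x; starts 0.05 to 0.09. Friction about 2 N. From 0.006 a sprung connector resists with 3 to 7 N; let go with the lever open, it springs back to 0.006 to 0.011. The lever's tooth hooks into the dock only below 0.012
- lever_a (a joint): lever of that carrier, rad: 0 shut flat across the face, grows as it swings out towards the dock's -x about the upright pin; starts 1.2 to 1.42, limit 1.45. A light spring holds it open. Closing it draws the carrier home; below 0.1 it rides over a sprung catch (5 to 10 N near the lever's end) and snaps in; let go it then stays below 0.01. Shut while the carrier is out, it blocks
- hinge_a (a point): the lever's upright pin, at the left end of that carrier's face, 5 mm behind it, 50 mm left of face_a; at half height of the lever (28 mm above the table). Turns with the lever: shut, its axes are the dock's; open by an angle a, it is turned by -a about z. The lever arm runs from here along this frame's -y
- lever_end_a (a point): on the outer side of the lever (the side to push), 68 mm along the arm from the pin; axes as hinge_a. The grey lever arm is 9 mm thick, 22 mm high (18 to 40 mm above the table) and ends 80 mm from the pin; its outer side lies 16.5 mm from the pin along this frame's -x
- carrier_b (a joint): slide of the other carrier in the other bay, m: 0 home, as it starts; same make
- lever_b (a joint): lever of the other carrier, rad: below 0.01 = shut and latched, as it starts
- face_b (a point): the same point on the face of the other carrier, which is home with its lever shut over it (lever 11 mm, catch 17 mm proud of the dock's front); axes as the dock's
- spare_drive: loose hard drive on the table right of the dock, 150 x 102 x 28 mm, origin under its middle; to be left alone
- memory_stick: loose memory module on the table in front, 133 x 30 x 6 mm, origin under its middle; to be left alone
- screwdriver: loose screwdriver with black handle in front of the dock on the right, 225 mm long, 30 mm thick, origin under its middle; to be left alone
- tape: loose roll of black tape lying on the rear half of the dock's top, 58 mm across, 19 mm high, origin under its middle; to be left alone
- loose_board: loose small circuit board on the table near its front edge, 100 x 60 x 15 mm, origin under its middle; to be left alone
- crates: two stacked black slotted crates, fixed, 0.40 m high, on the other table between the arm's start and the dock: in plan a rectangle with corners at about (x, y) = (0.33, 0.10), (0.78, -0.01), (0.87, 0.34), (0.42, 0.45) m in the robot's frame. Go over or round them. Origin inside them, on the table

How it is judged (in metres and radians):
On the way:
1. the carrier has been pushed in to within 14 mm of home while its lever is still open (value of joint carrier_a below 0.014 m and value of joint lever_a above 0.6 rad), for 0.1 s.
At the end, for the whole second after the job is handed in: The half-out carrier is home within 3 mm and its lever is shut and latched within 0.03 rad; the other carrier is still home and latched; the loose things lie within 30 mm of where they were (value of joint each of carrier_a, carrier_b below 0.003 m and value of joint each of lever_a, lever_b below 0.03 rad and distance of each of spare_drive, memory_stick, screwdriver, tape, loose_board from where it was at the start of the episode below 0.03 m); the robot touches nothing.
It fails at once if the half-out carrier is pulled further out (beyond 115 mm) (value of joint carrier_a above 0.115 m).
It fails at once if the other carrier is unlatched or moved (value of joint lever_b above 0.06 rad or value of joint carrier_b above 0.004 m).
It fails at once if a loose thing is lifted, carried or shoved by more than 30 mm (distance of any of spare_drive, memory_stick, screwdriver, tape, loose_board from where it was at the start of the episode above 0.03 m).
It also fails if it takes over 58 s, if anything falls off the work surface, if the arm or the gripper's body presses on something with over 40 N, if the wrist force passes 120 N, or if a joint passes its speed limit or range.

## Working session

There is one attempt and no reset: what is moved stays moved. The work goes in short steps, each a Python script; the robot and the scene stay as the last script left them, time stands still between calls to the robot, and variables do not carry over. Pictures are saved under pics/ and viewed, at most 10 in all, crops included, and the job is handed in when it is done.

```bash
mkdir -p pics; ls; python3 - <<'E'
from bench import bot, solve_ik, imaging
import cv2, numpy as np
for n in ("scene","top"):
    cv2.imwrite(f"pics/{n}0.png", imaging.capture(n))
    m=imaging.camera_model(n); print(n,{k:np.round(v,4).tolist() for k,v in m.items()})
E
```

```text
pics
scene {'K': [[444.5348, 0.0, 316.8525], [0.0, 444.5348, 200.6498], [0.0, 0.0, 1.0]], 'k1': -0.1081, 'position': [-34.336, 532.928, 1026.3702], 'rotation': [0.7539, -0.0089, -2.5269]}
top {'K': [[367.6021, 0.0, 319.7681], [0.0, 367.6021, 195.9998], [0.0, 0.0, 1.0]], 'k1': -0.0531, 'position': [413.1814, -218.9973, 1414.1742], 'rotation': [0.0553, -0.0011, -1.5782]}
```

View pics/scene0.png

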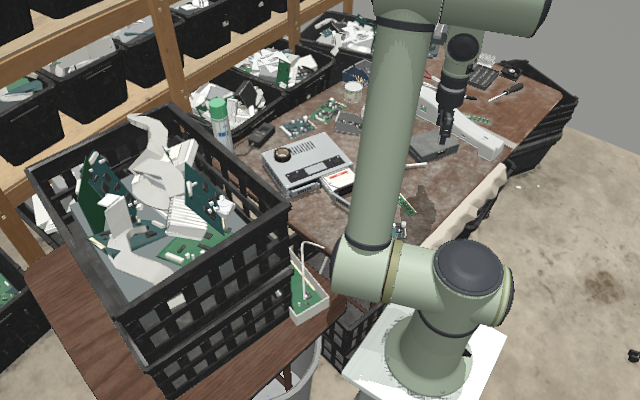

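View pics/top0.png

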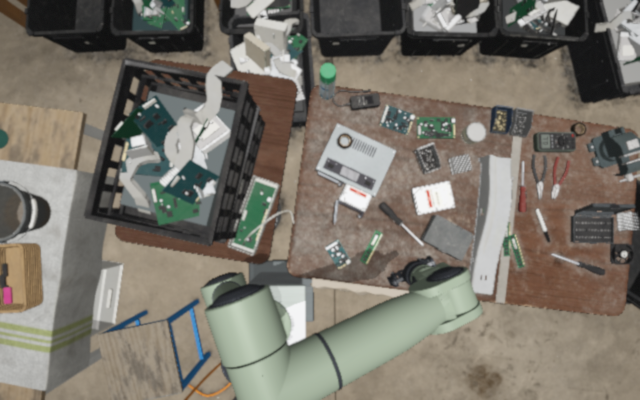

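The scene view shows the dock at about (310,165), with the tape on top and a white drive part-way out at (340,180). In the top view the dock is at (357,157), the half-out drive at (355,197), the lever at (336,211), the screwdriver at (400,222), the memory stick at (372,245) and the board at (337,253). Next I'll write helpers and look with the wrist camera.

```bash
cat > h.py <<'E'
from bench import bot, solve_ik, imaging
import cv2, numpy as np
from scipy.spatial.transform import Rotation as Ro
def cam(n):
    m=imaging.camera_model(n); return dict(K=np.array(m["K"]),k1=m["k1"],p=np.array(m["position"]),R=Ro.from_euler('xyz',m["rotation"]).as_matrix())
def ray(c,uv):
    D=np.array([c["k1"],0,0,0,0.])
    u=cv2.undistortPoints(np.array([[uv]],float),c["K"],D)[0,0]
    return c["R"]@np.array([u[0],-u[1],-1])
def onplane(c,uv,z):
    d=ray(c,uv); return c["p"]+d*(z-c["p"][2])/d[2]
def proj(c,P):
    q=(np.atleast_2d(P)-c["p"])@c["R"]; q=q*[1,-1,-1]
    return cv2.projectPoints(q.reshape(-1,1,3),np.zeros(3),np.zeros(3),c["K"],np.array([c["k1"],0,0,0,0.]))[0].reshape(-1,2)
E
python3 - <<'E'
from h import *
s=bot.get_state(); c=cam("wrist"); T=Ro.from_euler('xyz',s["orientation"]).as_matrix()
print(s["orientation"],s["tcp_pos"]); print("cam in tcp",T.T@(c["p"]-s["tcp_pos"]),"\n",T.T@c["R"],c["K"])
t=cam("top"); print(proj(t,s["tcp_pos"]))
for n,uv,z in [("dockfl",(317,180),57),("dockfr",(376,196),57),("dockbl",(339,124),57),("dockbr",(396,154),57),("leverend",(336,220),30),("screw a",(383,205),15),("screw b",(422,243),15),("mem",(372,245),6),("board",(337,253),5)]: print(n,onplane(t,uv,z).round())
im=cv2.imread("pics/top0.png")[110:280,300:480]; cv2.imwrite("pics/topc.png",cv2.resize(im,None,fx=3.5,fy=3.5,interpolation=cv2.INTER_CUBIC)[:600])
E
```

```text
[-3.14004648e+00 -1.83653524e-04  4.69802308e-01] [ 248.8248186  -489.93054401  230.5668062 ]
cam in tcp [ 7.03119108e+01 -1.27663574e-01 -1.41934168e+02] 
 [[-7.26890295e-04  9.61395245e-01  2.75170229e-01]
 [ 9.99999636e-01  5.76039935e-04  6.29021450e-04]
 [ 4.46229190e-04  2.75170587e-01 -9.61395314e-01]] [[305.06523331   0.         318.03487554]
 [  0.         305.06523331 196.76884131]
 [  0.           0.           1.        ]]
[[404.21487132 266.95990372]]
dockfl [ 548. -211.   57.]
dockfr [ 487. -429.   57.]
dockbl [ 758. -295.   57.]
dockbr [ 643. -507.   57.]
leverend [ 399. -281.   30.]
screw a [ 454. -462.   15.]
screw b [ 309. -609.   15.]
mem [ 302. -419.    6.]
board [ 273. -285.    5.]
```

View pics/topc.png

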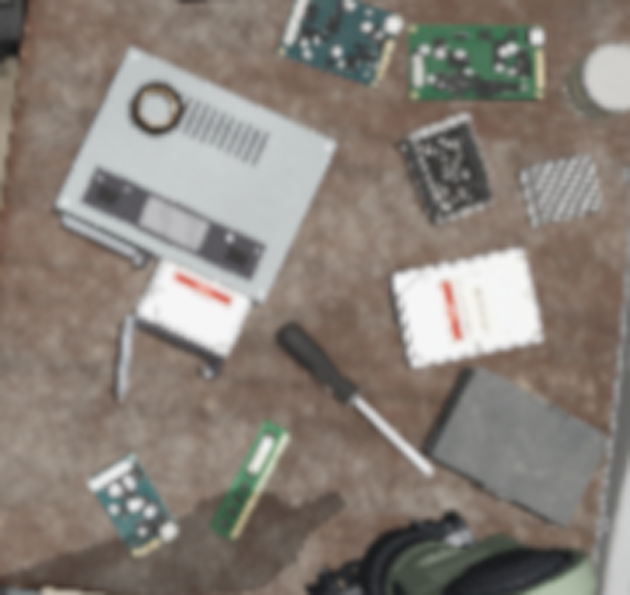

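The crop shows the dock's top front corners at crop (57,210) and (262,300). The right bay's carrier is out, with its face around (175,345), its lever running from (130,318) to (120,398) and the catch at (208,370). The left carrier is shut. I'll move the wrist camera above the dock's front.

```bash
python3 - <<'E'
from h import *
t=cam("top")
f=lambda u,v:(300+u/3.5,110+v/3.5)
C={n:onplane(t,f(*uv),57) for n,uv in dict(fl=(57,210),fr=(262,300),bl=(132,48),br=(335,148)).items()}
for n in C: print(n,C[n].round())
y=C['fl']-C['fr']; print("widths",np.linalg.norm(y),np.linalg.norm(C['bl']-C['fl']))
yaw=np.arctan2(-y[0],y[1]); print("yaw",yaw)
bot.grip(0.0)
bot.move_ptp([440,-350,240],[np.pi,0,yaw])
s=bot.get_state(); print(s["t"],s["tcp_pos"],s["qpos"])
import json; c=cam("wrist"); im=imaging.capture("wrist"); cv2.imwrite("pics/w1.png",im)
json.dump({k:np.array(v).tolist() for k,v in c.items()},open("w1.json","w"))
E
```

```text
fl [ 585. -209.   57.]
fr [ 488. -425.   57.]
bl [ 759. -290.   57.]
br [ 650. -506.   57.]
widths 237.05561415233353 192.10308338709635
yaw -0.4225999934382398
2.0667 [ 439.73574622 -350.33568588  239.98316913] [-8.03846812e-01  3.43376302e-01 -1.45079404e-01  1.08230596e+00
 -2.94272873e-04  2.76021788e+00]
```

View pics/w1.png

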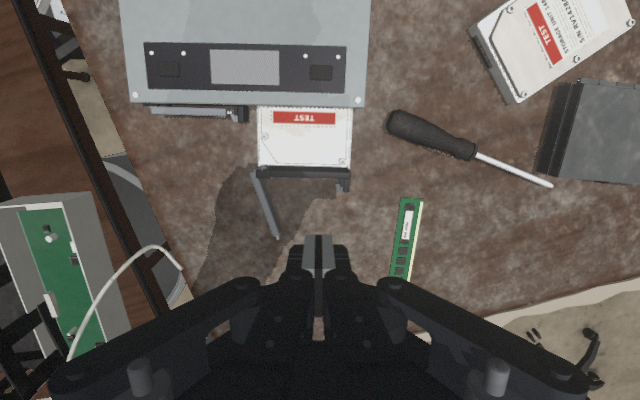

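The wrist view shows the dock's front edge running from (131,103) to (363,106), the carrier's face at row ~170–185 between x=258 and x=350, the lever from (255,172) to (278,238), the screwdriver handle end at (388,120) and the fingertips at (318,240). I'll zoom in for exact pixels.

```bash
python3 - <<'E'
import cv2
im=cv2.imread("pics/w1.png")[85:250,125:385]
cv2.imwrite("pics/w1c.png",cv2.resize(im,None,fx=3,fy=3,interpolation=cv2.INTER_CUBIC))
E
```

```text
(no output)
```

View pics/w1c.png

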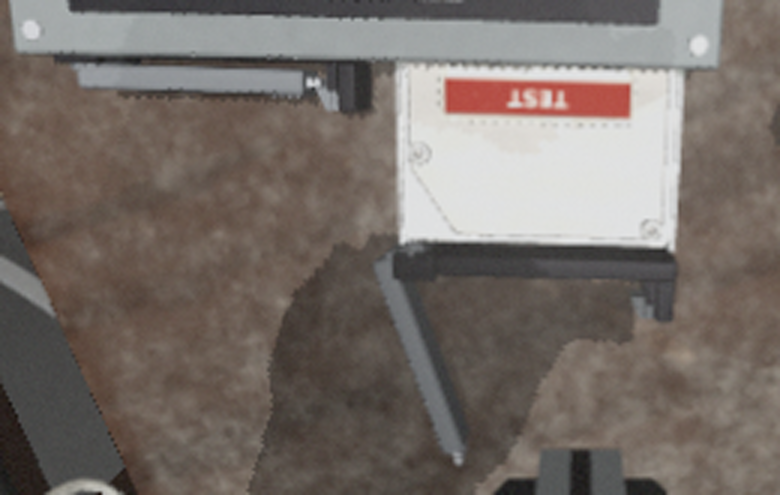

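The zoom shows the dock's top front corners at crop (15,52) and (720,67), the plate's top front edge at v≈278 from u=400 to 672, and the lever top's outer edge from (378,265) to (455,460).

```bash
python3 - <<'E'
from h import *
import json; c={k:np.array(v) for k,v in json.load(open("w1.json")).items()}; c["k1"]=float(c["k1"])
f=lambda u,v:(125+u/3,85+v/3)
P=lambda u,v,z: onplane(c,f(u,v),z)
fl,fr=P(15,52,57),P(720,67,57); y=fl-fr; yaw=np.arctan2(-y[0],y[1])
print(fl,fr,np.linalg.norm(y),yaw)
o=(fl+fr)/2; R=Ro.from_euler('z',yaw).as_matrix()
print("origin",o)
D=lambda p:(R.T@(p-o))[:2].round(1)
for n,a in dict(platL=(400,278,50),platR=(672,278,50),driveR=(683,75,46),levO1=(378,268,42),levO2=(452,460,42),levIn=(465,455,42),catch=(665,320,46),bcatch=(360,112,46)).items(): print(n,D(P(*a)))
a=D(P(452,460,42))-D(P(378,268,42)); print("lever angle",np.arctan2(-a[0],-a[1]))
E
```

```text
[ 591.15472262 -204.92386881   57.        ] [ 486.09401618 -423.42155392   57.        ] 242.44378818925657 -0.448196060761625
origin [ 538.6243694  -314.17271137   57.        ]
platL [-78.1  -8.5]
platR [ -75.6 -109.4]
driveR [  -3.  -109.9]
levO1 [-76.3   1.3]
levO2 [-154.4  -25.7]
levIn [-152.  -31.]
catch [ -92.9 -108. ]
bcatch [-18.5   5. ]
lever angle 1.2379478736569183
```

All of this is consistent: carrier about 77 mm out, lever about 1.24 rad. Next, the push on the face.

```bash
cat >> h.py <<'E'
O=np.array([538.6,-314.2,0.]); YAW=-0.446; RD=Ro.from_euler('z',YAW).as_matrix()
def W(x,y,z): return (O+RD@np.array([x,y,z])).tolist()
def dock(): 
    s=bot.get_state(); return (RD.T@(np.array(s["tcp_pos"])-O)).round(1), (RD.T@np.array(s["contact_force"])).round(1), round(s["t"],2)
E
python3 - <<'E'
from h import *
rot=[np.pi,0,YAW]
bot.move_ptp(W(-125,-64,130),rot)
print("down",bot.movel(W(-125,-64,25),max_speed=80,threshold=10),dock())
print("push",bot.movel(W(-32,-64,25),max_speed=40,threshold=20),dock())
print("stop",bot.movel(W(-3,-64,25),max_speed=12,threshold=22),dock())
bot.dwell(0.2); print(dock())
cv2.imwrite("pics/w2.png",imaging.capture("wrist"))
E
```

```text
down False (array([-124.6,  -64.2,   25.5]), array([0.2, 0.3, 0.3]), 4.14)
push False (array([-32. , -63.9,  25. ]), array([-1. , -0.9, -1.4]), 6.62)
stop True (array([-13.6, -63.9,  24.2]), array([-4.1, -0.5,  2.9]), 8.46)
(array([-13.9, -63.8,  23.8]), array([-4.1, -0. ,  3.1]), 8.66)
```

View pics/w2.png

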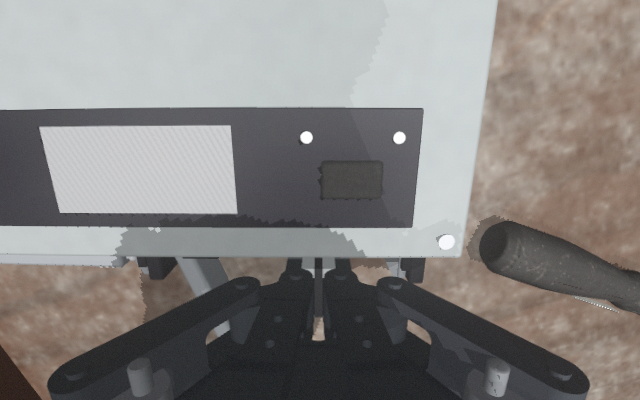

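The view shows the carrier's face near the dock's front, with the fingers in between and the lever still open at (205,290). I'll re-press to confirm it is at the stop, then back off and swing round to the outer side of the lever.

```bash
python3 - <<'E'
from h import *
print("re",bot.movel(W(-5,-64,25),max_speed=8,threshold=25),dock())
bot.dwell(0.2); print(dock())
bot.movel(W(-70,-64,25),max_speed=80)
bot.movel(W(-70,-64,130),max_speed=120)
a=1.3
bot.move_ptp(W(-100,40,160),[np.pi,0,YAW-a+np.pi]); print(dock(),bot.get_state()["qpos"])
import json; c=cam("wrist"); cv2.imwrite("pics/w3.png",imaging.capture("wrist"))
json.dump({k:np.array(v).tolist() for k,v in c.items()},open("w3.json","w"))
E
```

```text
re False (array([-12.4, -63.7,  23.7]), array([-20.7,  -1.9,  12.2]), 9.97)
(array([-12.3, -63.7,  23.7]), array([-20.4,  -1.5,  11.1]), 10.18)
(array([-100.1,   39.9,  159.7]), array([-1.1,  0.4, -0.4]), 13.64) [-6.09141449e-01  3.35451099e-01 -3.75302124e-01  8.60562856e-01
 -7.65115495e-05  1.13760889e+00]
```

View pics/w3.png

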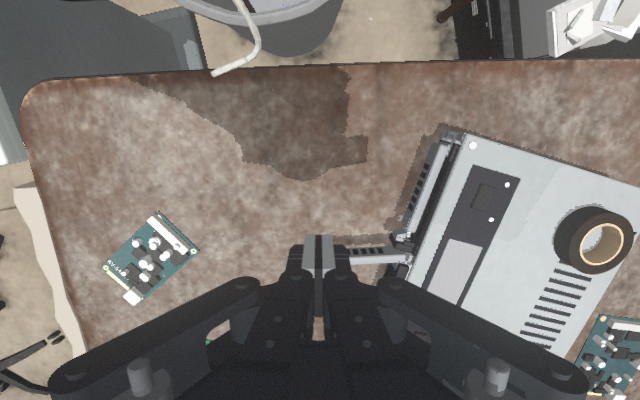

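The lever is still open and straight, at (375,257) with the fingertips above its end, and the left carrier looks shut. Now I'll descend beside its outer side and sweep it shut.

```bash
cat >> h.py <<'E'
def L(a,hx,off,s=60,z=24):
    p=np.array([hx,-9])+np.array([[np.cos(a),np.sin(a)],[-np.sin(a),np.cos(a)]])@np.array([off,-s])
    return W(p[0],p[1],z),[np.pi,0,YAW-a+np.pi]
E
python3 - <<'E'
from h import *
bot.move_ptp(*L(1.3,-4.5,-43,z=110))
p,r=L(1.3,-4.5,-43)
if bot.movel(p,r,max_speed=70,threshold=8): print("touch down",dock()); raise SystemExit
print(dock())
for a in np.arange(1.3,0.19,-0.1):
    p,r=L(a,-4.5+ (1.3-a)*4,-27.5)
    hit=bot.movel(p,r,max_speed=40,threshold=28); print(round(a,2),hit,*dock())
    if hit: break
E
```

```text
(array([-73.3,  16.3,  24.5]), array([-0.4, -0.6, -0.5]), 15.42)
1.3 False [-69.7   1.2  24. ] [ 0.1  0.3 -0.4] 15.96
1.2 False [-70.1  -5.   24. ] [ 0.3 -0.8 -0.1] 16.27
1.1 False [-69.7 -11.5  24. ] [-0.2 -0.1  0. ] 16.59
1.0 False [-68.6 -18.   24. ] [-0.2  0.  -0.2] 16.91
0.9 False [-67.  -24.5  24. ] [-0.6  0.5 -0.4] 17.23
0.8 False [-64.7 -30.9  24. ] [ 0.  -0.1  1.1] 17.54
0.7 False [-61.8 -37.   24. ] [-0.6  0.1 -0.2] 17.86
0.6 False [-58.4 -42.8  24. ] [-0.7 -0.2 -0.3] 18.18
0.5 False [-54.2 -48.2  24. ] [-1.   0.7  0.3] 18.49
0.4 False [-49.9 -53.2  23.9] [-0.3  0.2 -0. ] 18.82
0.3 False [-44.7 -57.9  23.9] [-0.1  1.6 -0.2] 19.14
0.2 False [-39.2 -62.1  23.9] [-1.6  0.4 -0.6] 19.47
```

```bash
python3 - <<'E'
from h import *
for a in (0.1,0.03):
    p,r=L(a,1.5,-27.5); print(a,bot.movel(p,r,max_speed=20,threshold=35),*dock())
r=[np.pi,0,YAW+np.pi]
print("press",bot.movel(W(-14,-69,24),r,max_speed=10,threshold=35),*dock())
bot.dwell(.3);print(*dock())
bot.movel(W(-90,-69,24),r,max_speed=80)
bot.movel(W(-90,-69,150),r,max_speed=120)
bot.move_ptp([440,-350,240],[np.pi,0,YAW])
print(*dock())
import json; c=cam("wrist"); im=imaging.capture("wrist"); cv2.imwrite("pics/w4.png",im)
json.dump({k:np.array(v).tolist() for k,v in c.items()},open("w4.json","w"))
cv2.imwrite("pics/w4c.png",cv2.resize(im[85:250,125:385],None,fx=3,fy=3,interpolation=cv2.INTER_CUBIC))
E
```

```text
0.1 False [-32.1 -66.1  23.9] [-2.3 -0.5  0.1] 20.02
0.03 False [-28.4 -68.2  23.9] [-3.6 -0.8  1.4] 20.4
press False [-21.4 -69.7  23.3] [-20.9  -4.4  13.8] 21.93
[-21.4 -69.7  23.3] [-21.8  -3.9  13.6] 22.23
[-73.6 -74.8 239.9] [ 0.5  0.1 -0.7] 27.18
```

View pics/w4c.png

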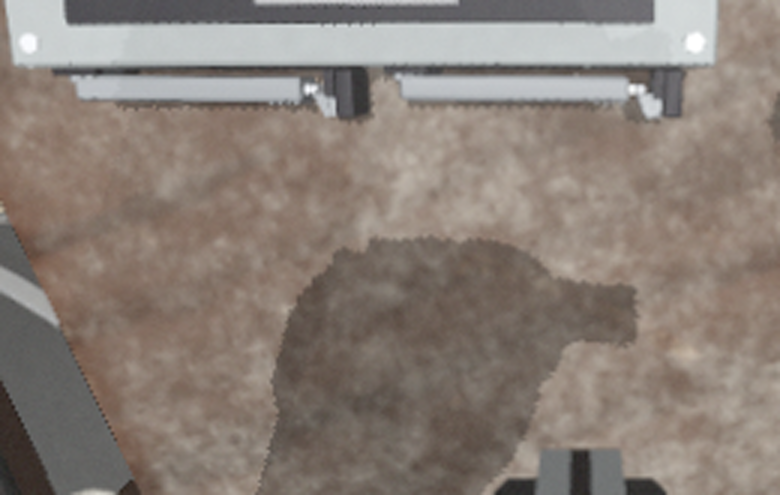

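Both carriers now look identical: each lever is flat (left one at rows 75–103, right one at 75–102), with the catch hooks over the ends at (325,100) and (650,100). The arm is clear of everything, so I'm handing in.

```bash
python3 -c "
from h import *
print(bot.sign_off())"
```

```text
the job is handed in; nothing more can be done
None
```

The half-out carrier was pushed in to the stop and its lever shut; in the last picture both carriers sit flush with their levers caught, and the job is handed in at about 27 s, though sign-off returned no verdict.

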